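# Turn the row of soil samples round

### The arm

A 6-joint arm with a two-finger parallel gripper is mounted at the origin on the work surface. World frame = base frame: x ahead of the robot, y to its left, z up, the work surface at z = 0. Lengths are in m, angles in rad, forces in N, time in s.
With the tool pointing down it reaches from about 0.3 to 0.775 m from the base axis. Payload 14.6 kg.
Tool frame: the origin (TCP) lies on the centre line of the jaws, within the pads' length; the fingertips stand 11 mm ahead of it and the grasp point (between the pads) lies 8 mm behind it; y points along the fingers, x is the direction in which the jaws open and shut, and the axes are right-handed (so a half turn about y gives the same grasp; the last joint's range is limited). The gripper opens to 94 mm and grips with 3 to 60 N. Pads are 16 mm wide; open, the fingers measure 119 mm over their backs; the gripper's body (75 mm by 177 mm) begins 78 mm behind the grasp point.
Start: joints at [1.229, 0.3, 1.521, -0, 1.321, -0.067], TCP at [0.149, 0.529, 0.216] pointing down, gripper open.
Joint ranges: [-3.03, 3.03], [-0.79, 2.21], [0.23, 2.52], [-1.04, 4.18], [0, 3.07], [-2.55, 2.55]. Speed limits (rad/s): [2.22, 2.22, 2.57, 3.14, 3.14, 3.14].

### API

Orientations are given as [roll, pitch, yaw] about the fixed x, y, z axes, in that order (R = Rz(yaw) Ry(pitch) Rx(roll)).
In Python, from station import ctrl, imaging gives the robot as it stands. The module is installed in compiled form; this text tells all that it offers.
- The arm moves only by the tool apply_moves, never from a script. Its argument "deltas" is a list of rows, each an object with "dp": the shift along the tool's x, y, z in m, a list of three; "roll": the turn about the tool's y in rad; "grip": the closure, from -1 (fully open) to 1 (shut). In form: [{"dp": [tx, ty, tz], "roll": roll, "grip": grip}, ...]. A call has 1 to 10 rows; each row shifts and turns the commanded pose from where the row before left it, along the tool's axes as they then stand; what a row does not reach is not made up. A row lasts 1/8 s, in which the tool goes at most 62.5 mm and 10.7 degrees, less where a joint would pass 70% of its speed; a pose out of reach is approached as far as the arm can. A call with a gripper value outside its range is refused whole. The fingers move at their own pace and stop on an object; "newtons" is the grip in N (left out, the last holds). Time passes only in rows, so rows that do not move let the fingers close. It gives the time, the measured TCP pose, the force and the opening at its end, in the units of the state.
- ctrl.get_obs(): the state, without advancing time (a new reading comes with each control period).
- imaging.camera(name): name is "side" or "top"; returns the picture (480x640x3 uint8, blue, green, red); there is no depth.
- imaging.camera_info(name): a dict with "K" (3x3 intrinsics, pixels), "world_from_camera" (4x4, takes a point from camera to world coordinates). Camera axes: x right, y down, z forward; pixel columns grow to the right and rows downward; lengths in m; the calibration is good to about 2 mm. A picture is of the moment at which its call begins. camera_info takes no time and is no camera call.
- ctrl.hand_in(): hands the job in, once; it reports no verdict.
The state is a dict: "time_s": time; "qpos": joint angles; "joint_vel": joint speeds; "tau": joint torques, N m; "ee_pos": TCP position; "eef_rot": TCP orientation; "force": force on the tool from outside, world axes, zero at the start; "moment": the same for the moment, N m; "grip_width": finger opening in m.
Only numpy, scipy, OpenCV 4.12 (cv2) and the standard library are available. Lean on these libraries where they do the work, as an engineer would, in place of code of your own. Each camera call takes 0.05 s, during which the arm holds its last target. There are 200 camera calls.

### The job

Four sealed soil samples stand in the plastic carrier in the order of their depth in the borehole. Move them all to the steel rack, one in the middle of each place and in the reverse order: the sample now at the left end of the carrier goes to the right end of the rack, and so on. Keep them upright, set each down gently without dropping it, and let go of them.

Things in the scene. Friction and masses are not known exactly. Their poses are not given: they have to be found in the camera images.
- bottle_center (a point): The tall slim bottle: white plastic, round, 36 mm across and straight up to 58 mm, then a shoulder and a 28 mm wide white cap; 84 mm tall. The point is on its axis, 42 mm above its flat foot, half-way up; z is its upright axis. Starts upright on its plate, foot 14 mm above the table. Loose, 80 to 280 g.
- square_center (a point): The square bottle: white plastic body 44 x 44 mm and 52 mm tall, then a round white cap 30 mm wide; 70 mm tall over all. The point is on its axis, 35 mm above its flat foot, half-way up; z is its upright axis. Starts upright on its plate, foot 14 mm above the table. Loose, 80 to 280 g. Its x and y axes are square to its flat sides; within 0.25 rad of the plate's axes.
- jar_center (a point): The wide jar: white plastic, round, 54 mm across up to 44 mm, then a white lid 56 mm across; 60 mm tall. The point is on its axis, 30 mm above its flat foot, half-way up; z is its upright axis. Starts upright on its plate, foot 14 mm above the table. Loose, 80 to 280 g.
- tin_center (a point): The metal tin: bare aluminium, round, 48 mm across, 50 mm tall, flat top. The point is on its axis, 25 mm above its flat foot, half-way up; z is its upright axis. Starts upright on its plate, foot 14 mm above the table. Loose, 80 to 280 g.
- seat_bottle: One of four identical fixed brown cork plates, 66 x 66 mm and 4 mm thick, lying on the carrier; this is the one on which the tall bottle stands at the start. It tells the starting order. Origin at the centre of its underside; x and y axes along those of the carrier, z up.
- seat_square: One of four identical fixed brown cork plates, 66 x 66 mm and 4 mm thick, lying on the carrier; this is the one on which the square bottle stands at the start. It tells the starting order. Origin at the centre of its underside; x and y axes along those of the carrier, z up.
- seat_jar: One of four identical fixed brown cork plates, 66 x 66 mm and 4 mm thick, lying on the carrier; this is the one on which the wide jar stands at the start. It tells the starting order. Origin at the centre of its underside; x and y axes along those of the carrier, z up.
- seat_tin: One of four identical fixed brown cork plates, 66 x 66 mm and 4 mm thick, lying on the carrier; this is the one on which the metal tin stands at the start. It tells the starting order. Origin at the centre of its underside; x and y axes along those of the carrier, z up.
- carrier: Start tray, fixed, grey plastic, 80 mm (x) by 316 mm (y); flat top 10 mm above the table, ends 18 mm high with black handles (358 mm over them), no long sides. The plates lie on it in a row at y = +114, +38, -38, -114 mm. Origin: centre of its underside; y runs along the row, within 0.15 rad of world y (+y: left seen from the robot). Carrier and rack lie one behind the other, either nearer.
- rack: Rack to fill, fixed, steel, 84 mm (x) by 312 mm (y), floor 10 mm above the table. Cross strips 4 mm thick, 10 mm high at y = 0, +-76, +-152 mm part it into four places, open to +x and -x, a dark flush mat in each. Places at x = 0, y = +114, +38, -38, -114 mm; from y in the carrier goes to -y here. Origin: centre of its underside; y along the row, within 0.15 rad of world y, +y left.
There are look-alikes about, which are no part of the job. What is shaped like the part that bears square_center but blue or orange is not meant.

How it is judged:
By the outcome, as a careful person would: the job done as asked, in the order asked, and still so for the second after the job is handed in, with the robot touching nothing.
It also fails if it takes over 109 s, if anything falls off the work surface, if the arm or the gripper's body presses on something with over 40 N, if the wrist force passes 120 N, or if a joint passes its speed limit or range.

## Working session

There is one attempt and no reset: what is moved stays moved. The work goes in short steps, Python scripts to look and compute and a tool call to move; the robot and the scene stay as the last step left them, time stands still between calls to the robot, and variables do not carry over. Pictures are saved under pics/ and viewed, about 12 in all and at most 16, crops included, and the job is handed in when it is done.

Besides the shell and the picture viewer there is one more tool, called after "Call:" as name(argument=value, ...), one argument or row to a line, values as JSON. apply_moves: Moves the arm, as the interface text tells. Its arguments: {"type":"object","properties":{"deltas":{"type":"array"},"newtons":{"type":"number"}},"required":["deltas"]}

```bash
mkdir -p pics; python3 - <<'E'
from station import ctrl, imaging
import cv2,numpy as np
np.set_printoptions(precision=4,suppress=True)
for n in("side","top"):
    cv2.imwrite(f"pics/{n}0.png",imaging.camera(n)); i=imaging.camera_info(n); print(n,np.array(i["K"]),np.array(i["world_from_camera"]))
print(ctrl.get_obs())
E
```

```text
side [[553.1061   0.     315.5773]
 [  0.     553.1061 246.7991]
 [  0.       0.       1.    ]] [[ 0.8072 -0.44    0.3935  0.1884]
 [-0.5903 -0.5919  0.5489 -0.4289]
 [-0.0086 -0.6753 -0.7375  0.6649]
 [ 0.      0.      0.      1.    ]]
top [[619.6754   0.     335.6548]
 [  0.     619.6754 229.4345]
 [  0.       0.       1.    ]] [[-0.0197 -0.9903  0.1374  0.351 ]
 [-0.9996  0.0221  0.0162  0.0244]
 [-0.0191 -0.1371 -0.9904  1.1938]
 [ 0.      0.      0.      1.    ]]
{'time_s': 0.1, 'qpos': array([ 1.2294,  0.3004,  1.5215, -0.    ,  1.3206, -0.0666]), 'joint_vel': array([ 0.0011, -0.0018, -0.0011, -0.0016,  0.0006, -0.0011]), 'tau': array([  0.0011, -53.2634, -35.3294,   0.071 ,   0.0233,  -0.0001]), 'ee_pos': array([0.1492, 0.5292, 0.2159]), 'eef_rot': array([-1.5707,  0.001 ,  1.296 ]), 'force': array([ 0.0458, -0.914 , -0.5607]), 'moment': array([ 0.0442,  0.0053, -0.0271]), 'grip_width': 0.09356906252625054}
```

View pics/top0.png

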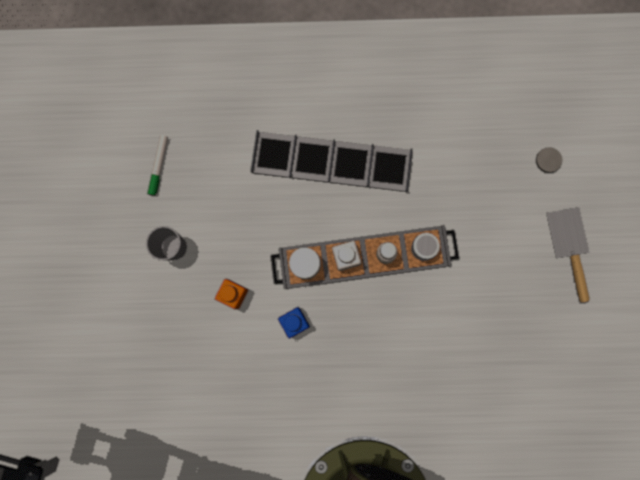

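View pics/side0.png

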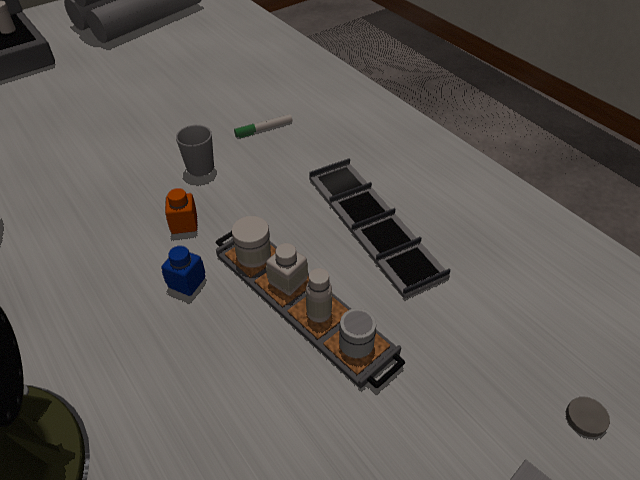

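Carrier order from the left: jar (305,263), square (347,255), bottle (388,253), tin (426,246). The rack is the far tray with mats at about (275,154) to (390,168). The blue and orange square bottles, the cup and the grey disc are look-alikes. Next I'll measure and check with crops.

```bash
cat > h.py <<'E'
import cv2,numpy as np
from station import ctrl, imaging
np.set_printoptions(precision=4,suppress=True)
def ray(n,uv,z):
    i=imaging.camera_info(n);K=np.array(i["K"]);T=np.array(i["world_from_camera"])
    d=(T[:3,:3]@np.linalg.inv(K)@np.r_[np.array(uv,float),1]);o=T[:3,3]
    return o+d*(z-o[2])/d[2]
def proj(n,p):
    i=imaging.camera_info(n);K=np.array(i["K"]);T=np.linalg.inv(np.array(i["world_from_camera"]))
    c=K@(T@np.r_[p,1])[:3];return c[:2]/c[2]
E
python3 - <<'E'
from h import *
for n,box in(("top",(240,120,230,180)),("side",(200,150,260,240))):
    im=cv2.imread(f"pics/{n}0.png");x,y,w,h=box
    g=im.max(2); m=(g<(45 if n=="top" else 35)).astype(np.uint8)*255
    cs,_=cv2.findContours(m[y:y+h,x:x+w],cv2.RETR_EXTERNAL,cv2.CHAIN_APPROX_NONE)
    for c in cs:
        if cv2.contourArea(c)>150:
            M=cv2.moments(c);u=np.array([M["m10"],M["m01"]])/M["m00"]+[x,y]; r=cv2.minAreaRect(c)
            print(n,"mat",u,M["m00"],r[1],ray(n,u,.01))
    hsv=cv2.cvtColor(im,cv2.COLOR_BGR2HSV)
    cork=cv2.inRange(hsv,(5,80,60),(20,255,255)); 
    cs,_=cv2.findContours(cork[y:y+h,x:x+w],cv2.RETR_EXTERNAL,cv2.CHAIN_APPROX_NONE)
    for c in cs:
        if cv2.contourArea(c)>60: print(n,"cork",cv2.boundingRect(c+[x,y]),cv2.contourArea(c))
    s=3.4 if n=="top" else 2.4
    cv2.imwrite(f"pics/{n}crop.png",cv2.resize(im[y:y+h,x:x+w],None,fx=s,fy=s,interpolation=cv2.INTER_CUBIC))
E
```

```text
top mat [388.9425 167.711 ] 756.0 (28.74294662475586, 28.334001541137695) [ 0.6346 -0.0627  0.01  ]
top mat [350.4314 163.1451] 758.0 (28.652023315429688, 28.403953552246094) [0.6456 0.0123 0.01  ]
top mat [312.0258 158.3628] 736.0 (28.52798843383789, 27.907814025878906) [0.657  0.0873 0.01  ]
top mat [273.6551 153.7176] 732.5 (28.284271240234375, 28.142850875854492) [0.6683 0.1627 0.01  ]
top cork (240, 285, 8, 15) 65.0
top cork (286, 246, 39, 38) 319.5
top cork (325, 240, 40, 39) 523.5
top cork (365, 235, 39, 39) 1167.5
top cork (404, 229, 39, 39) 508.5
side mat [414.3025 269.0553] 1298.5 (38.07548522949219, 53.50874328613281) [ 0.6327 -0.0702  0.01  ]
side mat [355.1347 353.2479] 790.5 (217.33596801757812, 54.41718292236328) [ 0.4649 -0.1326  0.01  ]
side mat [376.1883 224.6383] 2059.5 (120.2417221069336, 50.227203369140625) [0.6483 0.0386 0.01  ]
side mat [339.9165 182.9043] 287.5 (22.42146110534668, 37.681884765625) [0.6646 0.1579 0.01  ]
side cork (372, 333, 18, 28) 204.0
side cork (323, 331, 46, 43) 329.5
side cork (287, 296, 62, 43) 671.0
side cork (255, 273, 40, 34) 251.5
side cork (225, 247, 15, 18) 90.0
```

View pics/topcrop.png

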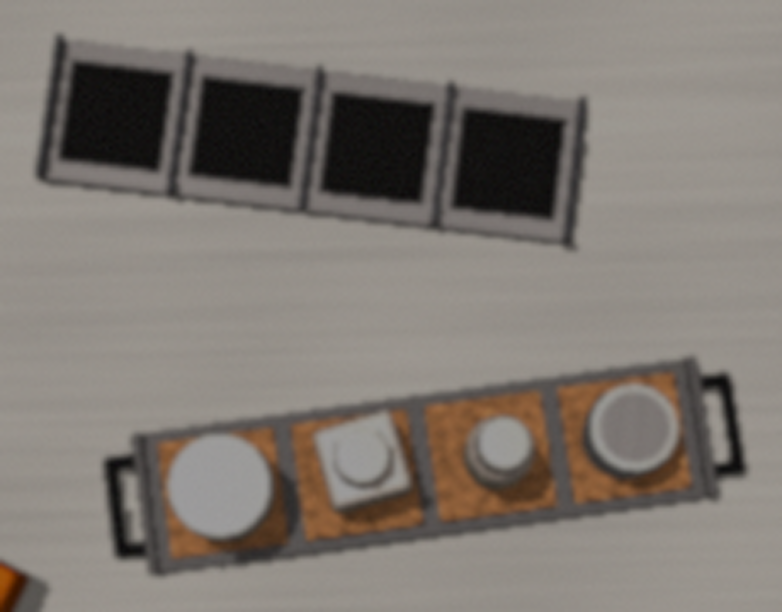

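View pics/sidecrop.png

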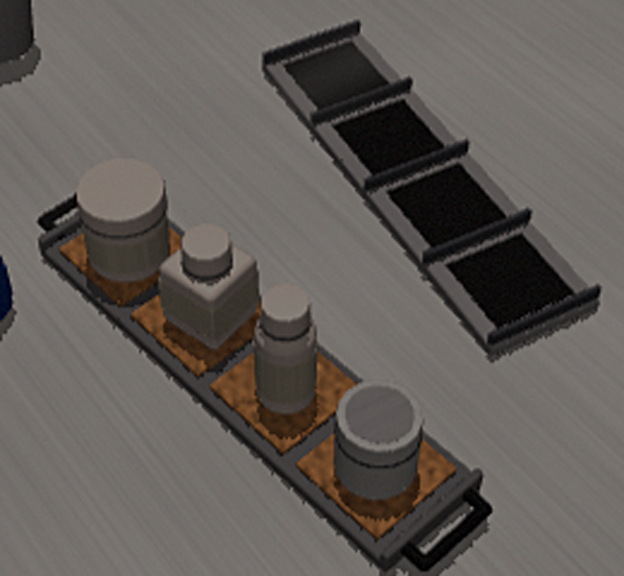

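The crops confirm jar, square, bottle and tin from left to right: all white or aluminium and standing on the cork plates. I'll triangulate from the top-face centres read in both crops.

```bash
python3 - <<'E'
from h import *
T=lambda p:np.array(p)/3.4+[240,120]-.35
S=lambda p:np.array(p)/2.4+[200,150]-.3
for n,t,s,z in(("jar",(220,486),(122,190),.074),("sqcap",(363,458),(207,241),.084),("bot",(505,441),(287,301),.098),("tin",(633,428),(379,413),.064),
 ("stripLfar",(62,38),(358,24),.02),("stripLnear",(42,180),(265,58),.02),("stripRfar",(583,98),(598,292),.02),("stripRnear",(571,243),(490,340),.02)):
    print(n,ray("top",T(t),z),ray("side",S(s),z))
c=np.array([ray("top",T(p),.066)for p in((314,433),(388,410),(412,485),(338,510))]);print("sq",c.mean(0),[np.arctan2(*(c[i]-c[(i+1)%4])[1::-1]) for i in range(4)],np.linalg.norm(c-np.roll(c,1,0),axis=1))
# carrier: cork corners
for n,p in(("c1",(685,374)),("c2",(698,493)),("c3",(157,438)),("c4",(170,557))): print(n,ray("top",T(p),.014))
m=np.array([ray("top",u,.01)for u in((388.94,167.71),(350.43,163.15),(312.03,158.36),(273.66,153.72))]);d=m[3]-m[0];print("rack yaw",np.arctan2(-d[0],d[1]),np.linalg.norm(d),m.mean(0))
E
```

```text
jar [0.447  0.1007 0.074 ] [0.4471 0.0982 0.074 ]
sqcap [0.4594 0.0241 0.084 ] [0.4609 0.0233 0.084 ]
bot [ 0.4653 -0.0502  0.098 ] [ 0.4647 -0.0511  0.098 ]
tin [ 0.4744 -0.1215  0.064 ] [ 0.4746 -0.122   0.064 ]
stripLfar [0.7124 0.1922 0.02  ] [0.7105 0.1903 0.02  ]
stripLnear [0.629  0.2039 0.02  ] [0.6296 0.2004 0.02  ]
stripRfar [ 0.6694 -0.1062  0.02  ] [ 0.6648 -0.1102  0.02  ]
stripRnear [ 0.5852 -0.0963  0.02  ] [ 0.5842 -0.0981  0.02  ]
sq [0.4604 0.0241 0.066 ] [np.float64(1.8520899830185737), np.float64(0.28398163505286494), np.float64(-1.2658959885200014), np.float64(-2.860105156499116)] [0.0435 0.0418 0.0425 0.0419]
c1 [ 0.5098 -0.1583  0.014 ]
c2 [ 0.4425 -0.1627  0.014 ]
c3 [0.48  0.14  0.014]
c4 [0.4129 0.1333 0.014 ]
rack yaw -0.14820144939400007 0.22784248741565533 [0.6514 0.0499 0.01  ]
```

Both views agree to about 2 mm, and mat spacing (227.8 mm against 228), plate sizes and reach all check. I'll write a small planning helper and take the jar first.

```bash
cat > plan.py <<'E'
# usage: plan.py x y z yaw rows [x y z yaw rows ...] -> rounded rows in tool axes from the measured pose
import sys,json
from h import *
o=ctrl.get_obs();p=np.array(o["ee_pos"]);w=o["eef_rot"][2]
print("t",round(o["time_s"],2),p,"yaw",round(w,4),"F",o["force"],"w",round(o["grip_width"],4))
a=np.array(sys.argv[1:],float).reshape(-1,5)
for x,y,z,yaw,n in a:
    n=int(n);s=(np.array([x,y,z])-p)/n;r=-(yaw-w)/n
    for k in range(n):
        c,q=np.cos(w),np.sin(w)
        print(json.dumps({"dp":[round(c*s[0]+q*s[1],4),round(-s[2],4),round(-q*s[0]+c*s[1],4)],"roll":round(r,4)}))
        w-=r
    p=np.array([x,y,z]);print("--")
E
python3 plan.py .447 .0995 .16 .1 10 .447 .0995 .03 .1 4
```

```text
t 0.1 [0.1492 0.5292 0.2159] yaw 1.296 F [ 0.0458 -0.914  -0.5607] w 0.0936
{"dp": [-0.0333, 0.0056, -0.0403], "roll": 0.1196}
{"dp": [-0.0282, 0.0056, -0.044], "roll": 0.1196}
{"dp": [-0.0228, 0.0056, -0.0471], "roll": 0.1196}
{"dp": [-0.017, 0.0056, -0.0494], "roll": 0.1196}
{"dp": [-0.011, 0.0056, -0.0511], "roll": 0.1196}
{"dp": [-0.0048, 0.0056, -0.0521], "roll": 0.1196}
{"dp": [0.0014, 0.0056, -0.0523], "roll": 0.1196}
{"dp": [0.0077, 0.0056, -0.0517], "roll": 0.1196}
{"dp": [0.0138, 0.0056, -0.0504], "roll": 0.1196}
{"dp": [0.0197, 0.0056, -0.0484], "roll": 0.1196}
--
{"dp": [0.0, 0.0325, 0.0], "roll": -0.0}
{"dp": [0.0, 0.0325, 0.0], "roll": -0.0}
{"dp": [0.0, 0.0325, 0.0], "roll": -0.0}
{"dp": [0.0, 0.0325, 0.0], "roll": -0.0}
--
```

Call:
apply_moves(
  deltas=[
    {"dp": [-0.033, 0.0056, -0.04], "roll": 0.12, "grip": -1},
    {"dp": [-0.028, 0.0056, -0.044], "roll": 0.12, "grip": -1},
    {"dp": [-0.023, 0.0056, -0.047], "roll": 0.12, "grip": -1},
    {"dp": [-0.017, 0.0056, -0.0495], "roll": 0.12, "grip": -1},
    {"dp": [-0.011, 0.0056, -0.051], "roll": 0.12, "grip": -1},
    {"dp": [-0.005, 0.0056, -0.052], "roll": 0.12, "grip": -1},
    {"dp": [0.0015, 0.0056, -0.0525], "roll": 0.12, "grip": -1},
    {"dp": [0.0075, 0.0056, -0.0515], "roll": 0.12, "grip": -1},
    {"dp": [0.014, 0.0056, -0.0505], "roll": 0.12, "grip": -1},
    {"dp": [0.0195, 0.0056, -0.0485], "roll": 0.12, "grip": -1},
  ],
)

```text
time_s: 1.35
ee_pos: [0.4464, 0.0977, 0.1602]
eef_rot: [-1.571, 0.0, 0.092]
force: [1.2, 0.5, 0.1]
grip_width: 0.094
```

```bash
python3 plan.py .447 .0995 .16 .1 2 .447 .0995 .03 .1 4; python3 -c "
from h import *
cv2.imwrite('pics/s1.png',cv2.resize(imaging.camera('side')[100:420,160:500],None,fx=2,fy=1.8))"
```

```text
t 1.35 [0.4464 0.0977 0.1602] yaw 0.0919 F [1.228  0.514  0.1065] w 0.094
{"dp": [0.0004, 0.0001, 0.0009], "roll": -0.004}
{"dp": [0.0004, 0.0001, 0.0009], "roll": -0.004}
--
{"dp": [0.0, 0.0325, 0.0], "roll": -0.0}
{"dp": [0.0, 0.0325, 0.0], "roll": -0.0}
{"dp": [0.0, 0.0325, 0.0], "roll": -0.0}
{"dp": [0.0, 0.0325, 0.0], "roll": -0.0}
--
```

View pics/s1.png

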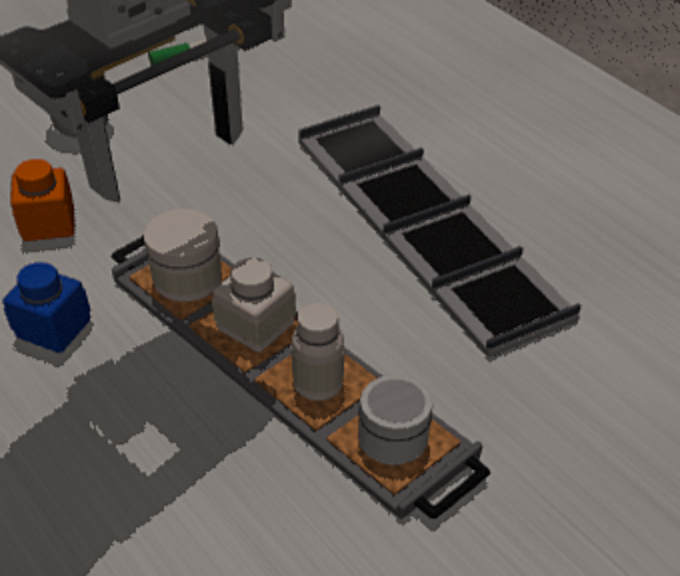

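The side view shows the open fingers straddling the jar (about (183,235) in the crop). I'll descend and grip.

Call:
apply_moves(
  deltas=[
    {"dp": [0.0005, 0.03, 0.0015], "roll": -0.006, "grip": -1},
    {"dp": [0, 0.035, 0], "roll": 0, "grip": -1},
    {"dp": [0, 0.035, 0], "roll": 0, "grip": -1},
    {"dp": [0, 0.022, 0], "roll": 0, "grip": -1},
    {"dp": [0, 0.008, 0], "roll": 0, "grip": -1},
    {"dp": [0, 0, 0], "roll": 0, "grip": 1},
    {"dp": [0, 0, 0], "roll": 0, "grip": 1},
    {"dp": [0, 0, 0], "roll": 0, "grip": 1},
    {"dp": [0, 0, 0], "roll": 0, "grip": 1},
  ],
  newtons=25,
)

```text
time_s: 2.52
ee_pos: [0.4464, 0.1009, 0.0309]
eef_rot: [-1.571, -0.001, 0.102]
force: [2.7, 1.0, 1.8]
grip_width: 0.0574
```

```bash
python3 plan.py .447 .0995 .16 .1 3  .6345 -.063 .16 -.148 6 .6345 -.063 .04 -.148 3
```

```text
t 2.52 [0.4464 0.1009 0.0309] yaw 0.1021 F [2.6705 0.9881 1.7744] w 0.0574
{"dp": [0.0001, -0.043, -0.0005], "roll": 0.0007}
{"dp": [0.0001, -0.043, -0.0005], "roll": 0.0007}
{"dp": [0.0001, -0.043, -0.0005], "roll": 0.0007}
--
{"dp": [0.0284, -0.0, -0.0301], "roll": 0.0413}
{"dp": [0.0296, -0.0, -0.0289], "roll": 0.0413}
{"dp": [0.0308, -0.0, -0.0276], "roll": 0.0413}
{"dp": [0.0319, -0.0, -0.0263], "roll": 0.0413}
{"dp": [0.033, -0.0, -0.025], "roll": 0.0413}
{"dp": [0.034, -0.0, -0.0236], "roll": 0.0413}
--
{"dp": [0.0, 0.04, 0.0], "roll": 0.0}
{"dp": [0.0, 0.04, 0.0], "roll": 0.0}
{"dp": [0.0, 0.04, 0.0], "roll": 0.0}
--
```

Call:
apply_moves(
  deltas=[
    {"dp": [0, 0, 0], "roll": 0, "grip": 1},
    {"dp": [0, 0, 0], "roll": 0, "grip": 1},
    {"dp": [0, -0.01, 0], "roll": 0, "grip": 1},
    {"dp": [0, -0.02, 0], "roll": 0, "grip": 1},
  ],
)

```text
time_s: 3.02
ee_pos: [0.4451, 0.1007, 0.0604]
eef_rot: [-1.571, 0.003, 0.102]
force: [-0.3, -0.1, -2.3]
grip_width: 0.0556
```

```bash
python3 plan.py .447 .0995 .16 .1 3  .6345 -.063 .16 -.148 6 .6345 -.063 .04 -.148 3|head -3;  python3 -c "
from h import *
cv2.imwrite('pics/s2.png',cv2.resize(imaging.camera('side')[160:340,180:380],None,fx=2.5,fy=2.5))"
```

```text
t 3.02 [0.4451 0.1007 0.0604] yaw 0.102 F [-0.2853 -0.0723 -2.315 ] w 0.0556
{"dp": [0.0006, -0.0332, -0.0005], "roll": 0.0007}
{"dp": [0.0006, -0.0332, -0.0005], "roll": 0.0007}
```

View pics/s2.png

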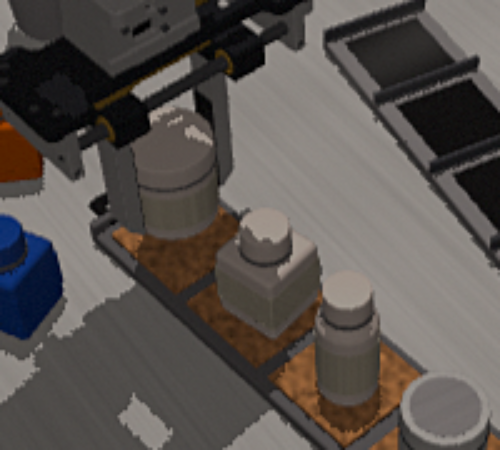

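The jar is held upright, clear of its plate. Carry it to the rack's right end.

Call:
apply_moves(
  deltas=[
    {"dp": [0, -0.045, 0], "roll": 0, "grip": 1},
    {"dp": [0, -0.045, 0], "roll": 0, "grip": 1},
    {"dp": [0.03, -0.01, -0.0305], "roll": 0.0413, "grip": 1},
    {"dp": [0.03, 0, -0.0292], "roll": 0.0413, "grip": 1},
    {"dp": [0.031, 0, -0.028], "roll": 0.0413, "grip": 1},
    {"dp": [0.0322, 0, -0.0266], "roll": 0.0413, "grip": 1},
    {"dp": [0.033, 0, -0.0252], "roll": 0.0413, "grip": 1},
    {"dp": [0.034, 0, -0.0238], "roll": 0.0413, "grip": 1},
    {"dp": [0, 0, 0], "roll": 0, "grip": 1},
  ],
)

```text
time_s: 4.2
ee_pos: [0.6371, -0.0646, 0.1591]
eef_rot: [-1.571, 0.002, -0.148]
force: [-0.1, -0.3, -3.7]
grip_width: 0.0557
```

```bash
python3 plan.py .6345 -.063 .16 -.148 1 .6345 -.063 .035 -.148 3
```

```text
t 4.2 [ 0.6371 -0.0646  0.1591] yaw -0.1482 F [-0.102  -0.2955 -3.7456] w 0.0557
{"dp": [-0.0028, -0.0009, 0.0012], "roll": -0.0002}
--
{"dp": [0.0, 0.0417, 0.0], "roll": -0.0}
{"dp": [0.0, 0.0417, 0.0], "roll": -0.0}
{"dp": [0.0, 0.0417, 0.0], "roll": -0.0}
--
```

Call:
apply_moves(
  deltas=[
    {"dp": [-0.0028, 0.03, 0.0012], "roll": 0, "grip": 1},
    {"dp": [0, 0.04, 0], "roll": 0, "grip": 1},
    {"dp": [0, 0.035, 0], "roll": 0, "grip": 1},
    {"dp": [0, 0.017, 0], "roll": 0, "grip": 1},
    {"dp": [0, 0.005, 0], "roll": 0, "grip": 1},
    {"dp": [0, 0.002, 0], "roll": 0, "grip": 1},
    {"dp": [0, 0, 0], "roll": 0, "grip": 1},
  ],
)

```text
time_s: 5.08
ee_pos: [0.6344, -0.0613, 0.0325]
eef_rot: [-1.571, -0.002, -0.146]
force: [0.1, -1.5, -2.2]
grip_width: 0.0555
```

```bash
python3 plan.py .6345 -.063 .0265 -.148 1; python3 -c "
from h import *
cv2.imwrite('pics/s3.png',cv2.resize(imaging.camera('side')[140:320,290:490],None,fx=3,fy=3))"
```

```text
t 5.08 [ 0.6344 -0.0613  0.0325] yaw -0.1457 F [ 0.0754 -1.4766 -2.1697] w 0.0555
{"dp": [0.0003, 0.006, -0.0016], "roll": 0.0023}
--
```

View pics/s3.png

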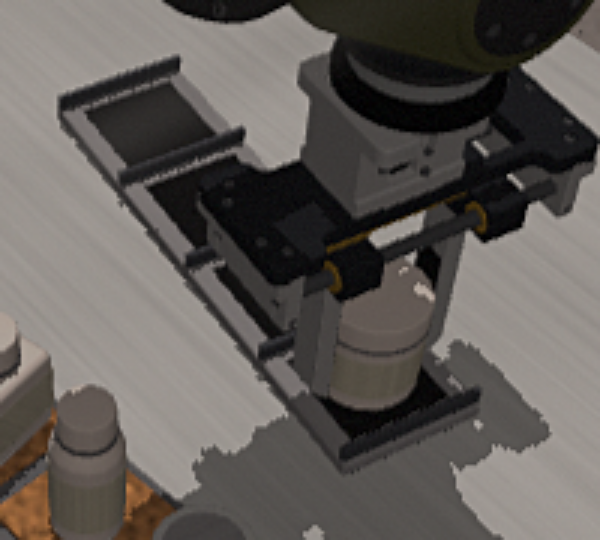

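The jar hangs just over its place, between the strips. Now a gentle set-down.

Call:
apply_moves(
  deltas=[
    {"dp": [0, 0.003, -0.001], "roll": 0, "grip": 1},
    {"dp": [0, 0.0015, 0], "roll": 0, "grip": 1},
    {"dp": [0, 0.0008, 0], "roll": 0, "grip": 1},
    {"dp": [0, 0, 0], "roll": 0, "grip": 1},
    {"dp": [0, 0, 0], "roll": 0, "grip": 1},
  ],
)

```text
time_s: 5.75
ee_pos: [0.6338, -0.0624, 0.027]
eef_rot: [-1.571, -0.0, -0.146]
force: [-4.9, -0.4, 7.0]
grip_width: 0.0554
```

Contact: Fz went from -2 to +7 N. I'll let go, rise and plan the way to the square bottle.

Call:
apply_moves(
  deltas=[
    {"dp": [0, 0, 0], "roll": 0, "grip": -1},
    {"dp": [0, 0, 0], "roll": 0, "grip": -1},
    {"dp": [0, 0, 0], "roll": 0, "grip": -1},
    {"dp": [0, -0.02, 0], "roll": 0, "grip": -1},
    {"dp": [0, -0.04, 0], "roll": 0, "grip": -1},
    {"dp": [0, -0.045, 0], "roll": 0, "grip": -1},
    {"dp": [0, -0.03, 0], "roll": 0, "grip": -1},
    {"dp": [0, 0, 0], "roll": 0, "grip": -1},
  ],
)

```text
time_s: 6.75
ee_pos: [0.6348, -0.0625, 0.1651]
eef_rot: [-1.571, -0.006, -0.146]
force: [-0.3, 0.3, -0.0]
grip_width: 0.0939
```

```bash
python3 plan.py .4605 .0238 .16 .285 5 .4605 .0238 .032 .285 4
```

```text
t 6.75 [ 0.6348 -0.0625  0.1651] yaw -0.1458 F [-0.2578  0.2951 -0.014 ] w 0.0939
{"dp": [-0.037, 0.001, 0.012], "roll": -0.0862}
{"dp": [-0.0358, 0.001, 0.0151], "roll": -0.0862}
{"dp": [-0.0344, 0.001, 0.0182], "roll": -0.0862}
{"dp": [-0.0327, 0.001, 0.0211], "roll": -0.0862}
{"dp": [-0.0308, 0.001, 0.0238], "roll": -0.0862}
--
{"dp": [0.0, 0.032, 0.0], "roll": -0.0}
{"dp": [0.0, 0.032, 0.0], "roll": -0.0}
{"dp": [0.0, 0.032, 0.0], "roll": -0.0}
{"dp": [0.0, 0.032, 0.0], "roll": -0.0}
--
```

Call:
apply_moves(
  deltas=[
    {"dp": [-0.037, 0.001, 0.012], "roll": -0.0862, "grip": -1},
    {"dp": [-0.0358, 0.001, 0.0151], "roll": -0.0862, "grip": -1},
    {"dp": [-0.0344, 0.001, 0.0182], "roll": -0.0862, "grip": -1},
    {"dp": [-0.0327, 0.001, 0.0211], "roll": -0.0862, "grip": -1},
    {"dp": [-0.0308, 0.001, 0.0238], "roll": -0.0862, "grip": -1},
    {"dp": [0, 0, 0], "roll": 0, "grip": -1},
    {"dp": [0, 0, 0], "roll": 0, "grip": -1},
  ],
)

```text
time_s: 7.62
ee_pos: [0.4599, 0.0238, 0.1563]
eef_rot: [-1.571, -0.0, 0.284]
force: [0.0, -0.6, -0.2]
grip_width: 0.0941
```

```bash
python3 plan.py .4605 .0238 .16 .285 1 .4605 .0238 .032 .285 4
```

```text
t 7.62 [0.4599 0.0238 0.1563] yaw 0.2844 F [ 0.012  -0.6118 -0.1537] w 0.0941
{"dp": [0.0006, -0.0037, -0.0002], "roll": -0.0006}
--
{"dp": [0.0, 0.032, 0.0], "roll": -0.0}
{"dp": [0.0, 0.032, 0.0], "roll": -0.0}
{"dp": [0.0, 0.032, 0.0], "roll": -0.0}
{"dp": [0.0, 0.032, 0.0], "roll": -0.0}
--
```

Call:
apply_moves(
  deltas=[
    {"dp": [0.0005, 0.03, 0], "roll": 0, "grip": -1},
    {"dp": [0, 0.035, 0], "roll": 0, "grip": -1},
    {"dp": [0, 0.035, 0], "roll": 0, "grip": -1},
    {"dp": [0, 0.018, 0], "roll": 0, "grip": -1},
    {"dp": [0, 0.006, 0], "roll": 0, "grip": -1},
    {"dp": [0, 0, 0], "roll": 0, "grip": 1},
    {"dp": [0, 0, 0], "roll": 0, "grip": 1},
    {"dp": [0, 0, 0], "roll": 0, "grip": 1},
    {"dp": [0, 0, 0], "roll": 0, "grip": 1},
    {"dp": [0, 0, 0], "roll": 0, "grip": 1},
  ],
)

```text
time_s: 8.88
ee_pos: [0.46, 0.0241, 0.0323]
eef_rot: [-1.571, -0.0, 0.285]
force: [2.3, 0.6, -0.1]
grip_width: 0.048
```

Call:
apply_moves(
  deltas=[
    {"dp": [0, 0, 0], "roll": 0, "grip": 1},
    {"dp": [0, 0, 0], "roll": 0, "grip": 1},
    {"dp": [0, 0, 0], "roll": 0, "grip": 1},
  ],
)

```text
time_s: 9.25
ee_pos: [0.4601, 0.0241, 0.0323]
eef_rot: [-1.571, -0.0, 0.285]
force: [-0.2, 2.0, 3.4]
grip_width: 0.044
```

```bash
python3 plan.py .4605 .0238 .165 .285 4 .6455 .0117 .165 -.148 6
```

```text
t 9.25 [0.4601 0.0241 0.0323] yaw 0.2852 F [-0.1924  1.9769  3.4236] w 0.044
{"dp": [0.0001, -0.0332, -0.0001], "roll": 0.0001}
{"dp": [0.0001, -0.0332, -0.0001], "roll": 0.0001}
{"dp": [0.0001, -0.0332, -0.0001], "roll": 0.0001}
{"dp": [0.0001, -0.0332, -0.0001], "roll": 0.0001}
--
{"dp": [0.029, -0.0, -0.0106], "roll": 0.0722}
{"dp": [0.0297, -0.0, -0.0085], "roll": 0.0722}
{"dp": [0.0302, -0.0, -0.0063], "roll": 0.0722}
{"dp": [0.0306, -0.0, -0.0041], "roll": 0.0722}
{"dp": [0.0308, -0.0, -0.0019], "roll": 0.0722}
{"dp": [0.0309, -0.0, 0.0003], "roll": 0.0722}
--
```

Width 44.0 mm: gripped flat on the sides. Place TCP z will be 0.0283.

Call:
apply_moves(
  deltas=[
    {"dp": [0, -0.015, 0], "roll": 0, "grip": 1},
    {"dp": [0, -0.035, 0], "roll": 0, "grip": 1},
    {"dp": [0, -0.045, 0], "roll": 0, "grip": 1},
    {"dp": [0, -0.037, 0], "roll": 0, "grip": 1},
    {"dp": [0.029, 0, -0.0106], "roll": 0.0722, "grip": 1},
    {"dp": [0.0297, 0, -0.0085], "roll": 0.0722, "grip": 1},
    {"dp": [0.0302, 0, -0.0063], "roll": 0.0722, "grip": 1},
    {"dp": [0.0306, 0, -0.0041], "roll": 0.0722, "grip": 1},
    {"dp": [0.0308, 0, -0.0019], "roll": 0.0722, "grip": 1},
    {"dp": [0.0309, 0, 0.0003], "roll": 0.0722, "grip": 1},
  ],
)

```text
time_s: 10.5
ee_pos: [0.6455, 0.0119, 0.1649]
eef_rot: [-1.571, 0.0, -0.15]
force: [-0.1, 0.6, -0.4]
grip_width: 0.0439
```

Call:
apply_moves(
  deltas=[
    {"dp": [0, 0, 0], "roll": 0, "grip": 1},
    {"dp": [0, 0, 0], "roll": 0, "grip": 1},
  ],
)

```text
time_s: 10.75
ee_pos: [0.6441, 0.012, 0.1644]
eef_rot: [-1.571, 0.001, -0.147]
force: [-0.9, 0.9, -0.9]
grip_width: 0.0436
```

```bash
python3 plan.py .6455 .0117 .16 -.148 1 .6455 .0117 .0345 -.148 4;python3 - <<'E'
from h import *
im=imaging.camera("top");cv2.imwrite("pics/t2.png",cv2.resize(im[120:300,240:470],None,fx=3.4,fy=3.2))
im=imaging.camera("side");cv2.imwrite("pics/s4.png",cv2.resize(im[120:400,220:480],None,fx=2.1,fy=2.1))
E
```

```text
t 10.75 [0.6441 0.012  0.1644] yaw -0.1471 F [-0.8902  0.8542 -0.916 ] w 0.0436
{"dp": [0.0014, 0.0044, -0.0001], "roll": 0.0009}
--
{"dp": [0.0, 0.0314, 0.0], "roll": -0.0}
{"dp": [0.0, 0.0314, 0.0], "roll": -0.0}
{"dp": [0.0, 0.0314, 0.0], "roll": -0.0}
{"dp": [0.0, 0.0314, 0.0], "roll": -0.0}
--
```

View pics/s4.png

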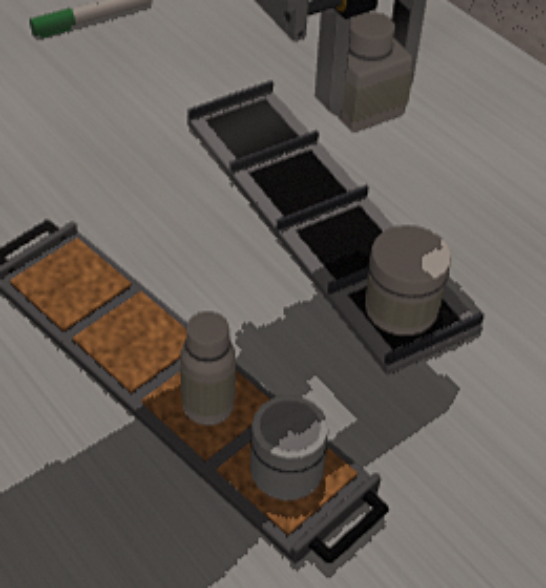

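The square bottle is held upright at (372,75), and the jar stands in the right-end place at (408,280). I'll lower the square.

Call:
apply_moves(
  deltas=[
    {"dp": [0.001, 0.03, 0], "roll": 0, "grip": 1},
    {"dp": [0, 0.04, 0], "roll": 0, "grip": 1},
    {"dp": [0, 0.04, 0], "roll": 0, "grip": 1},
    {"dp": [0, 0.016, 0], "roll": 0, "grip": 1},
    {"dp": [0, 0.005, 0], "roll": 0, "grip": 1},
    {"dp": [0, 0.001, 0], "roll": 0, "grip": 1},
    {"dp": [0, 0, 0], "roll": 0, "grip": 1},
  ],
)

```text
time_s: 11.72
ee_pos: [0.6464, 0.0118, 0.0335]
eef_rot: [-1.571, -0.002, -0.148]
force: [0.1, -0.2, -1.4]
grip_width: 0.0442
```

```bash
python3 plan.py .6455 .0117 .0283 -.148 1; python3 -c "
from h import *
print(ray('side',(414,242.6),.07))"
```

```text
t 11.72 [0.6464 0.0118 0.0335] yaw -0.148 F [ 0.067  -0.168  -1.3648] w 0.0442
{"dp": [-0.0008, 0.0052, -0.0002], "roll": 0.0}
--
[ 0.6265 -0.0655  0.07  ]
```

Call:
apply_moves(
  deltas=[
    {"dp": [0, 0.003, 0], "roll": 0, "grip": 1},
    {"dp": [0, 0.0015, 0], "roll": 0, "grip": 1},
    {"dp": [0, 0.0008, 0], "roll": 0, "grip": 1},
    {"dp": [0, 0, 0], "roll": 0, "grip": 1},
    {"dp": [0, 0, 0], "roll": 0, "grip": 1},
  ],
)

```text
time_s: 12.35
ee_pos: [0.6459, 0.0118, 0.0283]
eef_rot: [-1.571, -0.0, -0.148]
force: [-7.7, 0.4, 12.9]
grip_width: 0.0437
```

View pics/t2.png

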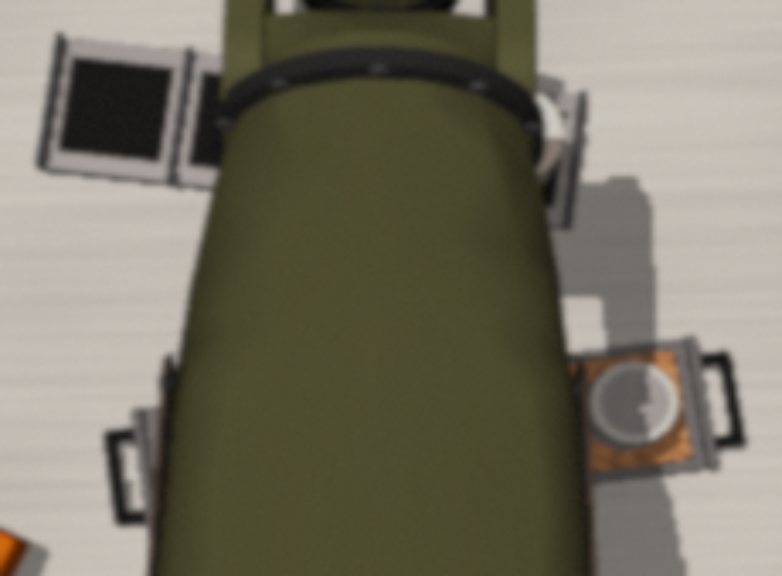

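The top view is hidden by the arm. The square touched down at 13 N, so I'll release, rise and go over the bottle.

Call:
apply_moves(
  deltas=[
    {"dp": [0, 0, 0], "roll": 0, "grip": -1},
    {"dp": [0, 0, 0], "roll": 0, "grip": -1},
    {"dp": [0, 0, 0], "roll": 0, "grip": -1},
    {"dp": [0, -0.02, 0], "roll": 0, "grip": -1},
    {"dp": [0, -0.04, 0], "roll": 0, "grip": -1},
    {"dp": [0, -0.045, 0], "roll": 0, "grip": -1},
    {"dp": [0, -0.035, 0], "roll": 0, "grip": -1},
    {"dp": [0, 0, 0], "roll": 0, "grip": -1},
  ],
)

```text
time_s: 13.35
ee_pos: [0.647, 0.0118, 0.1715]
eef_rot: [-1.57, -0.006, -0.148]
force: [0.8, 0.4, -0.5]
grip_width: 0.094
```

```bash
python3 plan.py .465 -.0507 .165 .1 5; python3 - <<'E'
from h import *
im=imaging.camera("side");cv2.imwrite("pics/s5.png",cv2.resize(im[140:300,300:470],None,fx=4,fy=3.7,interpolation=cv2.INTER_CUBIC))
E
```

```text
t 13.35 [0.647  0.0118 0.1715] yaw -0.148 F [ 0.7527  0.3656 -0.4632] w 0.094
{"dp": [-0.0342, 0.0013, -0.0177], "roll": -0.0496}
{"dp": [-0.035, 0.0013, -0.016], "roll": -0.0496}
{"dp": [-0.0357, 0.0013, -0.0143], "roll": -0.0496}
{"dp": [-0.0364, 0.0013, -0.0125], "roll": -0.0496}
{"dp": [-0.037, 0.0013, -0.0107], "roll": -0.0496}
--
```

View pics/s5.png

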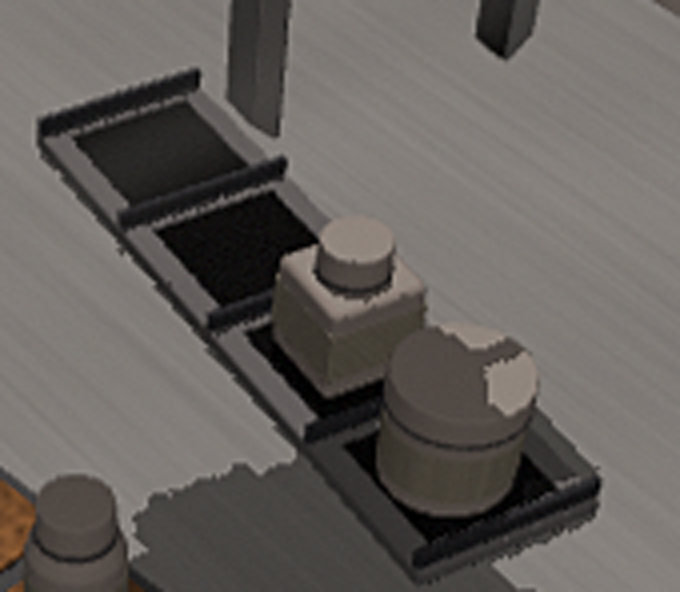

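```bash
python3 -c "
from h import *
j=ray('side',(415.2,240.5),.07);s=ray('side',(388.7,204.6),.08);c=np.array([.651,.049]);a=-.148
R=np.array([[np.cos(a),-np.sin(a)],[np.sin(a),np.cos(a)]])
for p in(j,s):print(p,R.T@(p[:2]-c))"
```

```text
[ 0.6308 -0.0635  0.07  ] [-0.0034 -0.1142]
[0.6428 0.0103 0.08  ] [-0.0024 -0.0395]
```

Call:
apply_moves(
  deltas=[
    {"dp": [-0.0342, 0.0013, -0.0177], "roll": -0.0496, "grip": -1},
    {"dp": [-0.035, 0.0013, -0.016], "roll": -0.0496, "grip": -1},
    {"dp": [-0.0357, 0.0013, -0.0143], "roll": -0.0496, "grip": -1},
    {"dp": [-0.0364, 0.0013, -0.0125], "roll": -0.0496, "grip": -1},
    {"dp": [-0.037, 0.0013, -0.0107], "roll": -0.0496, "grip": -1},
    {"dp": [0, 0, 0], "roll": 0, "grip": -1},
    {"dp": [0, 0, 0], "roll": 0, "grip": -1},
  ],
)

```text
time_s: 14.28
ee_pos: [0.4641, -0.0506, 0.1603]
eef_rot: [-1.571, -0.0, 0.099]
force: [0.4, 0.2, -0.4]
grip_width: 0.0941
```

```bash
python3 plan.py .465 -.0507 .04 .1 4
```

```text
t 14.28 [ 0.4641 -0.0506  0.1603] yaw 0.0993 F [ 0.4243  0.2481 -0.4307] w 0.0941
{"dp": [0.0002, 0.0301, -0.0], "roll": -0.0002}
{"dp": [0.0002, 0.0301, -0.0], "roll": -0.0002}
{"dp": [0.0002, 0.0301, -0.0], "roll": -0.0002}
{"dp": [0.0002, 0.0301, -0.0], "roll": -0.0002}
--
```

The jar and square stand about 3 mm or less from their place centres. Next, the bottle.

Call:
apply_moves(
  deltas=[
    {"dp": [0.0008, 0.03, 0], "roll": 0, "grip": -1},
    {"dp": [0, 0.035, 0], "roll": 0, "grip": -1},
    {"dp": [0, 0.035, 0], "roll": 0, "grip": -1},
    {"dp": [0, 0.015, 0], "roll": 0, "grip": -1},
    {"dp": [0, 0.005, 0], "roll": 0, "grip": -1},
    {"dp": [0, 0, 0], "roll": 0, "grip": 1},
    {"dp": [0, 0, 0], "roll": 0, "grip": 1},
    {"dp": [0, 0, 0], "roll": 0, "grip": 1},
    {"dp": [0, 0, 0], "roll": 0, "grip": 1},
    {"dp": [0, 0, 0], "roll": 0, "grip": 1},
  ],
)

```text
time_s: 15.52
ee_pos: [0.4646, -0.0507, 0.0405]
eef_rot: [-1.571, -0.0, 0.1]
force: [0.4, 0.6, 0.3]
grip_width: 0.0475
```

Call:
apply_moves(
  deltas=[
    {"dp": [0, 0, 0], "roll": 0, "grip": 1},
    {"dp": [0, 0, 0], "roll": 0, "grip": 1},
    {"dp": [0, 0, 0], "roll": 0, "grip": 1},
    {"dp": [0, 0, 0], "roll": 0, "grip": 1},
  ],
)

```text
time_s: 16.02
ee_pos: [0.4646, -0.0506, 0.0404]
eef_rot: [-1.571, -0.0, 0.1]
force: [0.7, 0.2, 0.4]
grip_width: 0.0354
```

```bash
python3 plan.py .465 -.0507 .17 .1 4 .658 .0865 .17 -.148 6
```

```text
t 16.02 [ 0.4646 -0.0506  0.0404] yaw 0.1 F [0.6508 0.2303 0.4084] w 0.0354
{"dp": [0.0001, -0.0324, -0.0], "roll": 0.0}
{"dp": [0.0001, -0.0324, -0.0], "roll": 0.0}
{"dp": [0.0001, -0.0324, -0.0], "roll": 0.0}
{"dp": [0.0001, -0.0324, -0.0], "roll": 0.0}
--
{"dp": [0.0343, -0.0, 0.0195], "roll": 0.0413}
{"dp": [0.0335, -0.0, 0.0209], "roll": 0.0413}
{"dp": [0.0326, -0.0, 0.0223], "roll": 0.0413}
{"dp": [0.0316, -0.0, 0.0236], "roll": 0.0413}
{"dp": [0.0306, -0.0, 0.0249], "roll": 0.0413}
{"dp": [0.0295, -0.0, 0.0262], "roll": 0.0413}
--
```

Call:
apply_moves(
  deltas=[
    {"dp": [0, -0.015, 0], "roll": 0, "grip": 1},
    {"dp": [0, -0.035, 0], "roll": 0, "grip": 1},
    {"dp": [0, -0.045, 0], "roll": 0, "grip": 1},
    {"dp": [0, -0.035, 0], "roll": 0, "grip": 1},
    {"dp": [0.0343, 0, 0.0195], "roll": 0.0413, "grip": 1},
    {"dp": [0.0335, 0, 0.0209], "roll": 0.0413, "grip": 1},
    {"dp": [0.0326, 0, 0.0223], "roll": 0.0413, "grip": 1},
    {"dp": [0.0316, 0, 0.0236], "roll": 0.0413, "grip": 1},
    {"dp": [0.0306, 0, 0.0249], "roll": 0.0413, "grip": 1},
    {"dp": [0.0295, 0, 0.0262], "roll": 0.0413, "grip": 1},
  ],
)

```text
time_s: 17.27
ee_pos: [0.6583, 0.0873, 0.1712]
eef_rot: [-1.571, 0.0, -0.149]
force: [-1.2, -0.4, -0.7]
grip_width: 0.0357
```

Call:
apply_moves(
  deltas=[
    {"dp": [0, 0, 0], "roll": 0, "grip": 1},
    {"dp": [0, 0, 0], "roll": 0, "grip": 1},
  ],
)

```text
time_s: 17.52
ee_pos: [0.6571, 0.0862, 0.1706]
eef_rot: [-1.571, 0.0, -0.147]
force: [0.1, -0.2, -2.3]
grip_width: 0.0355
```

```bash
python3 plan.py .658 .0865 .0425 -.148 4
```

```text
t 17.52 [0.6571 0.0862 0.1706] yaw -0.1474 F [ 0.0728 -0.2172 -2.3062] w 0.0355
{"dp": [0.0002, 0.032, 0.0001], "roll": 0.0002}
{"dp": [0.0002, 0.032, 0.0001], "roll": 0.0002}
{"dp": [0.0002, 0.032, 0.0001], "roll": 0.0002}
{"dp": [0.0002, 0.032, 0.0001], "roll": 0.0002}
--
```

Call:
apply_moves(
  deltas=[
    {"dp": [0.001, 0.03, 0.0003], "roll": 0, "grip": 1},
    {"dp": [0, 0.04, 0], "roll": 0, "grip": 1},
    {"dp": [0, 0.035, 0], "roll": 0, "grip": 1},
    {"dp": [0, 0.018, 0], "roll": 0, "grip": 1},
    {"dp": [0, 0.006, 0], "roll": 0, "grip": 1},
    {"dp": [0, 0, 0], "roll": 0, "grip": 1},
    {"dp": [0, 0, 0], "roll": 0, "grip": 1},
  ],
)

```text
time_s: 18.4
ee_pos: [0.6592, 0.0867, 0.0428]
eef_rot: [-1.57, -0.002, -0.148]
force: [-0.5, -0.2, -1.4]
grip_width: 0.0357
```

```bash
python3 plan.py .658 .0865 .0364 -.148 1
```

```text
t 18.4 [0.6592 0.0867 0.0428] yaw -0.1478 F [-0.4957 -0.166  -1.3673] w 0.0357
{"dp": [-0.0012, 0.0064, -0.0003], "roll": 0.0002}
--
```

Call:
apply_moves(
  deltas=[
    {"dp": [-0.0005, 0.003, 0], "roll": 0, "grip": 1},
    {"dp": [0, 0.0015, 0], "roll": 0, "grip": 1},
    {"dp": [0, 0.001, 0], "roll": 0, "grip": 1},
    {"dp": [0, 0.0006, 0], "roll": 0, "grip": 1},
    {"dp": [0, 0, 0], "roll": 0, "grip": 1},
    {"dp": [0, 0, 0], "roll": 0, "grip": 1},
  ],
)

```text
time_s: 19.15
ee_pos: [0.6582, 0.0868, 0.0364]
eef_rot: [-1.571, -0.0, -0.148]
force: [-6.0, -1.4, 9.0]
grip_width: 0.0352
```

Call:
apply_moves(
  deltas=[
    {"dp": [0, 0, 0], "roll": 0, "grip": -1},
    {"dp": [0, 0, 0], "roll": 0, "grip": -1},
    {"dp": [0, 0, 0], "roll": 0, "grip": -1},
    {"dp": [0, -0.02, 0], "roll": 0, "grip": -1},
    {"dp": [0, -0.04, 0], "roll": 0, "grip": -1},
    {"dp": [0, -0.045, 0], "roll": 0, "grip": -1},
    {"dp": [0, -0.03, 0], "roll": 0, "grip": -1},
    {"dp": [0, 0, 0], "roll": 0, "grip": -1},
  ],
)

```text
time_s: 20.15
ee_pos: [0.6592, 0.0868, 0.1742]
eef_rot: [-1.57, -0.006, -0.148]
force: [0.6, -0.2, -0.2]
grip_width: 0.0938
```

```bash
python3 plan.py .4745 -.1218 .165 .1 7
```

```text
t 20.15 [0.6592 0.0868 0.1742] yaw -0.1478 F [ 0.6317 -0.2403 -0.1913] w 0.0938
{"dp": [-0.0217, 0.0013, -0.0334], "roll": -0.0354}
{"dp": [-0.0229, 0.0013, -0.0326], "roll": -0.0354}
{"dp": [-0.024, 0.0013, -0.0317], "roll": -0.0354}
{"dp": [-0.0251, 0.0013, -0.0309], "roll": -0.0354}
{"dp": [-0.0262, 0.0013, -0.03], "roll": -0.0354}
{"dp": [-0.0272, 0.0013, -0.029], "roll": -0.0354}
{"dp": [-0.0282, 0.0013, -0.028], "roll": -0.0354}
--
```

Call:
apply_moves(
  deltas=[
    {"dp": [-0.0217, 0.001, -0.0334], "roll": -0.0354, "grip": -1},
    {"dp": [-0.0229, 0.001, -0.0326], "roll": -0.0354, "grip": -1},
    {"dp": [-0.024, 0.001, -0.0317], "roll": -0.0354, "grip": -1},
    {"dp": [-0.0251, 0.001, -0.0309], "roll": -0.0354, "grip": -1},
    {"dp": [-0.0262, 0.001, -0.03], "roll": -0.0354, "grip": -1},
    {"dp": [-0.0272, 0.001, -0.029], "roll": -0.0354, "grip": -1},
    {"dp": [-0.0282, 0.001, -0.028], "roll": -0.0354, "grip": -1},
    {"dp": [0, 0, 0], "roll": 0, "grip": -1},
    {"dp": [0, 0, 0], "roll": 0, "grip": -1},
  ],
)

```text
time_s: 21.28
ee_pos: [0.4737, -0.1216, 0.1631]
eef_rot: [-1.571, 0.0, 0.099]
force: [0.2, -0.2, -0.3]
grip_width: 0.0943
```

```bash
python3 plan.py .4745 -.1218 .032 .1 4; python3 - <<'E'
from h import *
im=imaging.camera("side");cv2.imwrite("pics/s6.png",cv2.resize(im[140:400,280:470],None,fx=2.3,fy=2.3,interpolation=cv2.INTER_CUBIC))
E
```

```text
t 21.27 [ 0.4737 -0.1216  0.1631] yaw 0.0994 F [ 0.1655 -0.2    -0.2851] w 0.0943
{"dp": [0.0002, 0.0328, -0.0001], "roll": -0.0001}
{"dp": [0.0002, 0.0328, -0.0001], "roll": -0.0001}
{"dp": [0.0002, 0.0328, -0.0001], "roll": -0.0001}
{"dp": [0.0002, 0.0328, -0.0001], "roll": -0.0001}
--
```

View pics/s6.png

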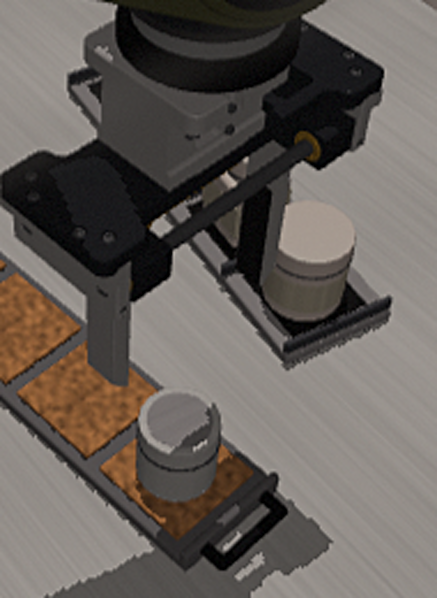

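The fingers straddle the tin (crop (178,440)). Descend and grip.

Call:
apply_moves(
  deltas=[
    {"dp": [0.0005, 0.035, 0], "roll": 0, "grip": -1},
    {"dp": [0, 0.035, 0], "roll": 0, "grip": -1},
    {"dp": [0, 0.035, 0], "roll": 0, "grip": -1},
    {"dp": [0, 0.02, 0], "roll": 0, "grip": -1},
    {"dp": [0, 0.006, 0], "roll": 0, "grip": -1},
    {"dp": [0, 0, 0], "roll": 0, "grip": 1},
    {"dp": [0, 0, 0], "roll": 0, "grip": 1},
    {"dp": [0, 0, 0], "roll": 0, "grip": 1},
    {"dp": [0, 0, 0], "roll": 0, "grip": 1},
    {"dp": [0, 0, 0], "roll": 0, "grip": 1},
  ],
)

```text
time_s: 22.58
ee_pos: [0.4742, -0.1219, 0.0325]
eef_rot: [-1.571, -0.001, 0.1]
force: [0.6, 0.3, 0.6]
grip_width: 0.0477
```

Call:
apply_moves(
  deltas=[
    {"dp": [0, 0, 0], "roll": 0, "grip": 1},
    {"dp": [0, 0, 0], "roll": 0, "grip": 1},
    {"dp": [0, 0, 0], "roll": 0, "grip": 1},
  ],
)

```text
time_s: 22.95
ee_pos: [0.4742, -0.1219, 0.0325]
eef_rot: [-1.571, -0.0, 0.1]
force: [0.6, 0.9, 4.2]
grip_width: 0.0476
```

```bash
python3 plan.py .4745 -.1218 .165 .1 4 .6690 .1615 .17 -.148 9
```

```text
t 22.95 [ 0.4742 -0.1219  0.0325] yaw 0.1 F [0.6188 0.9102 4.1949] w 0.0476
{"dp": [0.0001, -0.0331, 0.0], "roll": -0.0}
{"dp": [0.0001, -0.0331, 0.0], "roll": -0.0}
{"dp": [0.0001, -0.0331, 0.0], "roll": -0.0}
{"dp": [0.0001, -0.0331, 0.0], "roll": -0.0}
--
{"dp": [0.0246, -0.0006, 0.0292], "roll": 0.0276}
{"dp": [0.0238, -0.0006, 0.0298], "roll": 0.0276}
{"dp": [0.023, -0.0006, 0.0305], "roll": 0.0276}
{"dp": [0.0222, -0.0006, 0.0311], "roll": 0.0276}
{"dp": [0.0213, -0.0006, 0.0317], "roll": 0.0276}
{"dp": [0.0204, -0.0006, 0.0323], "roll": 0.0276}
{"dp": [0.0195, -0.0006, 0.0328], "roll": 0.0276}
{"dp": [0.0186, -0.0006, 0.0333], "roll": 0.0276}
{"dp": [0.0177, -0.0006, 0.0338], "roll": 0.0276}
--
```

Call:
apply_moves(
  deltas=[
    {"dp": [0, -0.015, 0], "roll": 0, "grip": 1},
    {"dp": [0, -0.035, 0], "roll": 0, "grip": 1},
    {"dp": [0, -0.045, 0], "roll": 0, "grip": 1},
    {"dp": [0, -0.038, 0], "roll": 0, "grip": 1},
    {"dp": [0.0246, -0.0006, 0.0292], "roll": 0.0276, "grip": 1},
    {"dp": [0.0238, -0.0006, 0.0298], "roll": 0.0276, "grip": 1},
    {"dp": [0.023, -0.0006, 0.0305], "roll": 0.0276, "grip": 1},
    {"dp": [0.0222, -0.0006, 0.0311], "roll": 0.0276, "grip": 1},
    {"dp": [0.0213, -0.0006, 0.0317], "roll": 0.0276, "grip": 1},
    {"dp": [0.0204, -0.0006, 0.0323], "roll": 0.0276, "grip": 1},
  ],
)

```text
time_s: 24.2
ee_pos: [0.604, 0.0681, 0.1695]
eef_rot: [-1.571, 0.0, -0.066]
force: [0.2, -0.4, -1.6]
grip_width: 0.0478
```

Call:
apply_moves(
  deltas=[
    {"dp": [0.0195, -0.0006, 0.0328], "roll": 0.0276, "grip": 1},
    {"dp": [0.0186, -0.0006, 0.0333], "roll": 0.0276, "grip": 1},
    {"dp": [0.0177, -0.0006, 0.0338], "roll": 0.0276, "grip": 1},
    {"dp": [0, 0, 0], "roll": 0, "grip": 1},
    {"dp": [0, 0, 0], "roll": 0, "grip": 1},
  ],
)

```text
time_s: 24.82
ee_pos: [0.6681, 0.1608, 0.1707]
eef_rot: [-1.571, 0.001, -0.148]
force: [-0.5, 0.5, -1.6]
grip_width: 0.0473
```

```bash
python3 plan.py .669 .1615 .034 -.148 4
```

```text
t 24.82 [0.6681 0.1608 0.1707] yaw -0.1482 F [-0.4756  0.4795 -1.5899] w 0.0473
{"dp": [0.0002, 0.0342, 0.0002], "roll": -0.0001}
{"dp": [0.0002, 0.0342, 0.0002], "roll": -0.0001}
{"dp": [0.0002, 0.0342, 0.0002], "roll": -0.0001}
{"dp": [0.0002, 0.0342, 0.0002], "roll": -0.0001}
--
```

Call:
apply_moves(
  deltas=[
    {"dp": [0.0008, 0.03, 0.0007], "roll": 0, "grip": 1},
    {"dp": [0, 0.04, 0], "roll": 0, "grip": 1},
    {"dp": [0, 0.04, 0], "roll": 0, "grip": 1},
    {"dp": [0, 0.02, 0], "roll": 0, "grip": 1},
    {"dp": [0, 0.006, 0], "roll": 0, "grip": 1},
    {"dp": [0, 0, 0], "roll": 0, "grip": 1},
    {"dp": [0, 0, 0], "roll": 0, "grip": 1},
  ],
)

```text
time_s: 25.7
ee_pos: [0.6702, 0.162, 0.0363]
eef_rot: [-1.57, -0.002, -0.148]
force: [0.0, 0.1, -1.4]
grip_width: 0.0478
```

```bash
python3 plan.py .669 .1615 .0285 -.148 1
```

```text
t 25.7 [0.6702 0.162  0.0363] yaw -0.1484 F [ 0.0436  0.0996 -1.4435] w 0.0478
{"dp": [-0.0011, 0.0078, -0.0007], "roll": -0.0004}
--
```

Call:
apply_moves(
  deltas=[
    {"dp": [-0.0005, 0.004, -0.0005], "roll": 0, "grip": 1},
    {"dp": [0, 0.002, 0], "roll": 0, "grip": 1},
    {"dp": [0, 0.001, 0], "roll": 0, "grip": 1},
    {"dp": [0, 0.0006, 0], "roll": 0, "grip": 1},
    {"dp": [0, 0, 0], "roll": 0, "grip": 1},
    {"dp": [0, 0, 0], "roll": 0, "grip": 1},
  ],
)

```text
time_s: 26.45
ee_pos: [0.6689, 0.1615, 0.0285]
eef_rot: [-1.571, -0.0, -0.148]
force: [-8.5, -2.0, 11.4]
grip_width: 0.0473
```

Contact at 11 N, so I'll release and rise. Then the arm moves left out of the way for the final look.

Call:
apply_moves(
  deltas=[
    {"dp": [0, 0, 0], "roll": 0, "grip": -1},
    {"dp": [0, 0, 0], "roll": 0, "grip": -1},
    {"dp": [0, 0, 0], "roll": 0, "grip": -1},
    {"dp": [0, -0.02, 0], "roll": 0, "grip": -1},
    {"dp": [0, -0.04, 0], "roll": 0, "grip": -1},
    {"dp": [0, -0.045, 0], "roll": 0, "grip": -1},
    {"dp": [0, -0.045, 0], "roll": 0, "grip": -1},
    {"dp": [-0.02, -0.02, 0.02], "roll": -0.06, "grip": -1},
    {"dp": [-0.03, 0, 0.03], "roll": -0.12, "grip": -1},
    {"dp": [-0.04, 0, 0.04], "roll": -0.12, "grip": -1},
  ],
)

```text
time_s: 27.7
ee_pos: [0.5831, 0.256, 0.1986]
eef_rot: [-1.57, -0.002, 0.154]
force: [-0.0, -0.4, 0.2]
grip_width: 0.094
```

```bash
python3 plan.py .3 .43 .2 .9 5
```

```text
t 27.7 [0.5831 0.256  0.1986] yaw 0.1543 F [-0.0197 -0.3713  0.2141] w 0.094
{"dp": [-0.0506, -0.0003, 0.0431], "roll": -0.1491}
{"dp": [-0.0436, -0.0003, 0.0501], "roll": -0.1491}
{"dp": [-0.0357, -0.0003, 0.0561], "roll": -0.1491}
{"dp": [-0.027, -0.0003, 0.0607], "roll": -0.1491}
{"dp": [-0.0176, -0.0003, 0.0641], "roll": -0.1491}
--
```

Call:
apply_moves(
  deltas=[
    {"dp": [-0.043, -0.002, 0.037], "roll": -0.13, "grip": -1},
    {"dp": [-0.04, -0.002, 0.043], "roll": -0.13, "grip": -1},
    {"dp": [-0.035, 0, 0.048], "roll": -0.13, "grip": -1},
    {"dp": [-0.03, 0, 0.052], "roll": -0.13, "grip": -1},
    {"dp": [-0.02, 0, 0.055], "roll": -0.13, "grip": -1},
    {"dp": [-0.01, 0, 0.055], "roll": -0.13, "grip": -1},
    {"dp": [0, 0, 0], "roll": 0, "grip": -1},
  ],
)

```text
time_s: 28.58
ee_pos: [0.2825, 0.4381, 0.2026]
eef_rot: [-1.571, -0.002, 0.937]
force: [0.3, -0.7, 0.2]
grip_width: 0.0943
```

```bash
python3 - <<'E'
from h import *
a=imaging.camera("top");b=imaging.camera("side")
cv2.imwrite("pics/t9f.png",a);cv2.imwrite("pics/s9f.png",b)
cv2.imwrite("pics/t9.png",cv2.resize(a[120:220,240:430],None,fx=4,fy=4,interpolation=cv2.INTER_CUBIC))
cv2.imwrite("pics/s9.png",cv2.resize(b[140:300,300:470],None,fx=3.6,fy=3.6,interpolation=cv2.INTER_CUBIC))
E
```

```text
(no output)
```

View pics/t9.png

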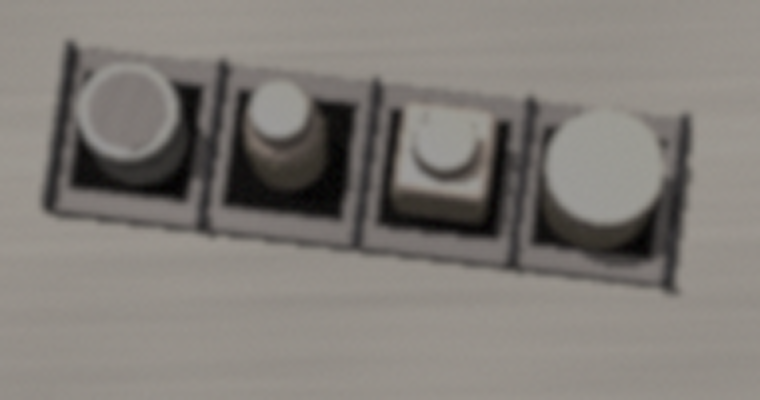

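View pics/s9.png

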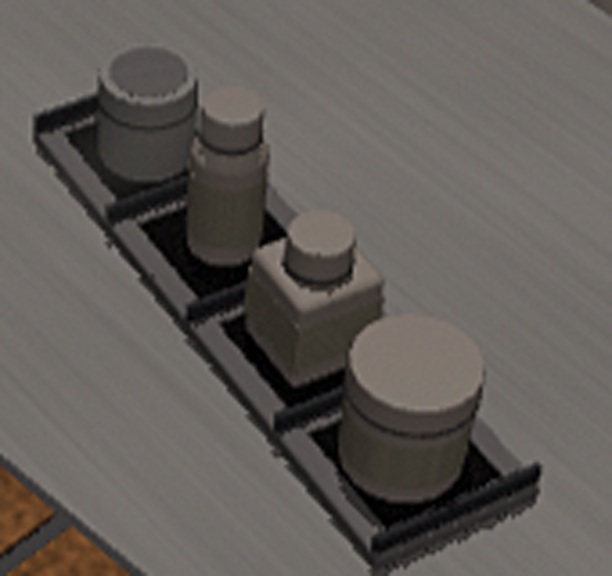

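Both views show all four upright. In the top crop: tin (128,111), bottle cap (280,110), square cap (446,144), jar lid (604,167). Now the numbers against the place centres.

```bash
python3 - <<'E'
from h import *
c=np.array([.651,.049]);a=-.148
R=np.array([[np.cos(a),-np.sin(a)],[np.sin(a),np.cos(a)]])
for n,t,s,z,y in(("tin",(128,111),(149,73),.06,.114),("bottle",(280,110),(232,113),.094,.038),("square",(446,144),(320,236),.08,-.038),("jar",(604,167),(416,364),.07,-.114)):
    for v,q in(("top",np.array(t)/4+[240,120]-.4),("side",np.array(s)/3.6+[300,140]-.4)):
        print(n,v,1000*(R.T@(ray(v,q,z)[:2]-c)-[0,y]))
E
```

```text
tin top [-0.358  -1.1629]
tin side [-0.6229 -2.1978]
bottle top [-0.132  0.405]
bottle side [-3.7626 -4.8509]
square top [-2.9806 -0.4297]
square side [-3.4015 -2.396 ]
jar top [-2.2322  1.734 ]
jar side [-3.6966 -0.5434]
```

```bash
python3 -c "
from station import ctrl
print(ctrl.hand_in())"
```

```text
the job is handed in; nothing more can be done
None
```

All four samples are now on the steel rack in reverse order, from left to right tin, tall bottle, square bottle, jar. I handed the job in at about 29 s of the 109 s allowed.

- **Set-down:** I lowered each sample until the force reading showed contact (7 to 13 N), then let go. The arm was clear of everything before I handed in.
- **Last checks:** Both cameras show all four standing upright between the strips. In the top view each is within 3 mm of the middle of its place.
- **Disagreement:** The side view puts them up to about 4 mm off. For the bottle it reads 4 to 5 mm off where the top view reads under 1 mm. I put that down to the calibration (about 2 mm) and to reading the points by eye, so I left it as it was.

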